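# Shut and lock the winch inspection hatch

## Robot

A 6-joint arm with a two-finger parallel gripper is mounted at the origin on the work surface. World frame = base frame: x ahead of the robot, y to its left, z up, the work surface at z = 0. Lengths are in m, angles in degrees, forces in N, time in s.
With the tool pointing down it reaches from about 0.275 to 0.75 m from the base axis. Payload 10.2 kg.
Tool frame: the origin (TCP) lies at the very end of the fingers, on their centre line; the grasp point (between the pads) lies 19 mm behind it; z points along the fingers, y is the line along which they close (so a half turn about z gives the same grasp; the last joint's range is limited). The gripper opens to 85 mm and grips with 20 to 120 N. Pads are 22 mm wide; open, the fingers measure 114 mm over their backs; the gripper's body (76 mm by 85 mm) begins 54 mm behind the grasp point. The pads swing forward as they close: fully open they stand 13 mm farther back than shut.
Start: joints at [-87.342, 17.928, 85.812, -0, 76.261, -12.8], TCP at [0.14, -0.506, 0.231] pointing down, gripper open.
Joint ranges: [-168.41, 168.41], [-55.51, 124.54], [10.69, 146.95], [-70.63, 250.63], [1, 178], [-165.06, 165.06]. Speed limits (degrees/s): [136.94, 136.94, 172.46, 180, 180, 180].

## Interface

Orientations are given as a 3x3 rotation matrix whose columns are the frame's x, y, z axes.
In Python, from cell import r gives the robot as it stands. Calls block until the motion is done:
- r.goto(position, orientation): joint-space move of the TCP to a pose.
- r.move_linear(position, rate=0.15, orientation=None, threshold=None): straight line of the TCP; orientation=None keeps the orientation; rate is the mean speed in m/s. With threshold (N) it stops when the force on the tool has changed by that much, and returns True; else False.
- r.move_j(angles): joint-space move.
- r.move_gripper(opening, newtons=None): finger opening in m; newtons is the grip in N (None keeps the last); returns when the fingers have stopped.
- r.sleep(seconds).
- r.solve_ik(position, orientation): joint angles nearest the present ones, or None.
- r.sense(): the state.
- r.capture(name): name is "side" or "top"; returns the picture (400x640x3 uint8, red, green, blue); there is no depth.
- r.get_calibration(name): a dict with "fx", "fy", "cx", "cy" (pixels), "world_to_cam" (4x4, takes a point from world to camera coordinates). Camera axes: x right, y down, z forward; pixel columns grow to the right and rows downward; lengths in m; the calibration is good to about 2 mm. A picture is of the moment at which its call begins. get_calibration takes no time and is no camera call.
A pose or a line that the arm cannot do raises r.MotionError and nothing moves.
- r.sign_off(): hands the job in; it is judged then, once.
Trained networks look in the newest picture that a camera, given by its name, has taken for a name from the list of things; names that differ only in an ending like _2 or _b are one class to them, and where a whole thing is asked for, a point or a joint stands for the part that bears it (a point fixed in the world has none). Each returns a list of dicts, best first, with "score" (0 to 1); they miss things now and then, are a little off and sometimes report something else, mostly with a low value. They report only what shows in the picture. A call takes as long as a camera call.
- r.spot_in(camera, query): "xy" ([column, row] in pixels, amid what is visible of it).
- r.spot_point(camera, query): "xy" ([column, row] in pixels: a listed point, or the origin of a listed thing).
The state is a dict: "time": time; "q": joint angles; "qd": joint speeds; "effort": joint torques, N m; "ee_pos": TCP position; "tool_rot": TCP orientation; "wrist_force": force on the tool from outside, world axes, zero at the start; "moment": the same for the moment, N m; "finger_gap": finger opening in m; "grip_force": force on a finger pad.
Only numpy, scipy, OpenCV 4.12 (cv2) and the standard library are available. Lean on these libraries where they do the work, as an engineer would, in place of code of your own. Each camera call takes 0.05 s, during which the arm holds its last target. There are 200 camera calls.

## Task

The winch has been inspected and its hatch stands open. Swing the hatch fully shut over the gear window, then turn the red quarter-turn fastener clockwise until it drops into its locked detent, and leave it like that. Do not disturb the spanner, the tin or the bearing cap lying around the winch.

Things in the scene. Friction and masses are not known exactly. Their poses are not given: they have to be found in the camera images.
- winch: Orange winch gearbox, 290 x 224 mm on the bench, 280 mm high, fixed. Origin: centre of its underside; x away from the robot at yaw 0, y left, z up. Its front is a sloping face.
- guard_mid (a point): Middle of the orange guard tube (16 mm diameter, 224 mm long, along face y, a post down at each end) above the upper end of the sloping face, at face x = 82, z = 100 mm. It is in the way of a vertical gripper at the fastener: come in square to the face, from the robot's side.
- face_plate: Grey sloping face of the winch, 170 (x) x 200 (y) mm, with a window on a brass gear. Origin: centre of the face, on its surface, 140 mm above the bench. z points square out of the face (30 degrees from vertical, leaning to the robot), x up the slope, y left. 'Face' coordinates below are in this frame.
- hatch (a joint): Hatch angle. 0 = shut flat on the face, 1.57 = square to the face, grows as it opens to the left (+y), stop at 2.2. Starts at 1.75 to 2.1. Stiff hinge (0.22 N m): it stays where it is left and must be pushed all the way down.
- hatch_hinge (a point): Middle of the hatch's hinge line, which runs along face x at face y = +75, z = 1 mm. The hatch is an aluminium plate, 104 mm along the hinge, 135 mm out from it, 5 mm thick; shut, its outer side is 6 mm off the face.
- hatch_edge (a point): Middle of the hatch's free edge, outer side, 135 mm from the hinge; shut: face x = 0, y = -60. It lies in the mouth of a U-notch, 26 mm wide and 62 mm deep from the free edge, that passes over the fastener's head while the head lies along face y; push on the plate beside the notch or near the hinge.
- fastener (a joint): Turn of the fastener: 0 = bar head along face y, in line with the hatch notch (unlocked); positive = clockwise seen from outside. Starts within 0.1 of 0; stops at -0.2 and 2.25. The detent lies about a quarter turn on, but the cam is worn: it may be anywhere from 1.3 to 1.85 rad and is only 0.15 rad wide, so feel for it. Light to turn (0.06 N m).
- fastener_top (a point): Centre of the top of the red bar head, 46 (y) x 12 (x) mm, 26 mm tall, white line on top; turns with it, z outward. Axis at face x = 0, y = -35 mm. Unlocked, the top is 40 mm off the face. A 9 N spring pulls it in: at the detent it drops 6 mm and stops turning, but fingers clamped on it hold it up. Carried past, turn back. Turned too early, it blocks the hatch.
- spanner: Loose steel spanner lying on the bench to the right, on the robot's side of the winch; leave alone.
- grease_tin: Loose tin with a blue label, diameter 72, height 100 mm, to the left of the winch; leave alone.
- bearing_cap: Loose aluminium bearing cap, diameter 68, height 30 mm, to the right of the winch; leave alone.

How it is judged (in metres and radians):
On the way, in this order (a step that is already met when the one before it is completed fails the run):
1. the hatch is shut, the fastener not yet locked (value of joint hatch below 0.06 rad and z of fastener_top in the frame of face_plate above 0.037 m), for 0.2 s.
2. the fastener has dropped into its detent over the shut hatch (value of joint hatch below 0.08 rad and value of joint fastener above 1.1 rad and z of fastener_top in the frame of face_plate below 0.0362 m), for 0.2 s.
At the end, for the whole second after the job is handed in: The hatch is shut (within 0.08 rad), and the fastener is turned past 1.1 rad, has dropped at least 3.8 of its 6 mm into the detent, and is at rest (all of step 2 and velocity of joint fastener between -0.05 and 0.05 rad/s); the robot touches nothing.
It fails at once if the spanner is disturbed (moved 20 mm) (distance of spanner from where it was at the start of the episode above 0.02 m).
It fails at once if the grease tin is disturbed (moved 20 mm) (distance of grease_tin from where it was at the start of the episode above 0.02 m).
It fails at once if the bearing cap is disturbed (moved 20 mm) (distance of bearing_cap from where it was at the start of the episode above 0.02 m).
It also fails if it takes over 58 s, if anything falls off the work surface, if the arm or the gripper's body presses on something with over 40 N, if the wrist force passes 120 N, or if a joint passes its speed limit or range.

## Working session

There is one attempt and no reset: what is moved stays moved. The work goes in short steps, each a Python script; the robot and the scene stay as the last script left them, time stands still between calls to the robot, and variables do not carry over. Pictures are saved under pics/ and viewed, at most 10 in all, crops included, and the job is handed in when it is done.

```bash
mkdir -p pics; ls
python3 - <<'E'
from cell import r
import cv2,numpy as np
for c in("side","top"):
    im=r.capture(c); cv2.imwrite(f"pics/{c}0.png",im[:,:,::-1])
    k=r.get_calibration(c); print(c,k["fx"],k["cx"],k["cy"]); print(np.round(k["world_to_cam"],3))
    for q in("winch","guard_mid","face_plate","hatch_hinge","hatch_edge","fastener_top","spanner","grease_tin","bearing_cap"):
        print(q,[(np.round(d["xy"],1).tolist(),round(d["score"],2)) for d in r.spot_point(c,q)[:2]])
print(r.sense()["time"])
E
```

```text
cell.py
pics
side 366.5761854754353 315.22878169769746 199.15081783416855
[[-0.982 -0.19  -0.017  0.592]
 [-0.135  0.755 -0.641  0.134]
 [ 0.135 -0.627 -0.767  0.905]
 [ 0.     0.     0.     1.   ]]
winch [([301.9, 209.1], 0.89), ([388.8, 177.7], 0.49)]
guard_mid [([287.5, 133.4], 0.83)]
face_plate [([298.6, 176.8], 0.79), ([289.5, 190.3], 0.27)]
hatch_hinge [([284.9, 199.6], 0.61)]
hatch_edge [([287.0, 191.5], 0.83)]
fastener_top [([312.8, 158.5], 0.68)]
spanner [([387.5, 180.3], 0.67)]
grease_tin [([270.1, 299.5], 0.89)]
bearing_cap [([345.9, 150.7], 0.84)]
top 452.4052351600855 317.9579861969069 203.443308779349
[[-0.01  -1.     0.018  0.034]
 [-0.995  0.009 -0.097  0.579]
 [ 0.097 -0.019 -0.995  1.258]
 [ 0.     0.     0.     1.   ]]
winch [([333.6, 183.1], 0.66)]
guard_mid [([342.2, 153.9], 0.96)]
face_plate [([337.2, 175.2], 0.9), ([390.4, 258.3], 0.44)]
hatch_hinge [([310.2, 168.2], 0.93)]
hatch_edge [([276.8, 178.0], 0.76)]
fastener_top []
spanner [([392.4, 258.8], 0.92)]
grease_tin [([243.5, 179.2], 0.96)]
bearing_cap [([420.3, 214.2], 0.64)]
1.0
```

Run:
```python
import cv2,numpy as np
a=cv2.imread("pics/side0.png")[80:360,180:460];b=cv2.imread("pics/top0.png")[90:290,220:460]
a=cv2.resize(a,(400,400));b=cv2.resize(b,(400,333),interpolation=cv2.INTER_CUBIC)
o=np.zeros((400,800,3),np.uint8);o[:,:400]=a;o[:333,400:]=b
cv2.imwrite("pics/v0.png",o)
```

```text
(no output)
```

View pics/v0.png

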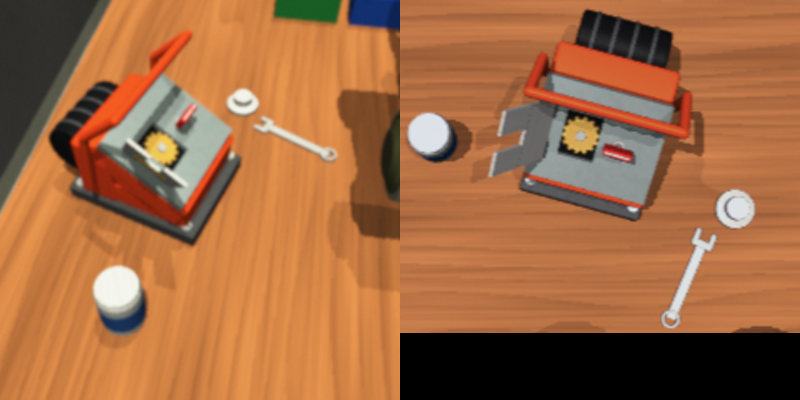

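The picture shows the hatch standing open to the left. The red bar is at about side (313,158) and top (351,182), and the tin, cap and spanner are all clear of the winch. Next I'll fit the face pose from both views.

```bash
cat > h.py <<'E'
import numpy as np
from scipy.spatial.transform import Rotation as R
from scipy.optimize import least_squares
c30,s30=np.cos(np.pi/6),.5
def frame(p):
    Rf=R.from_euler('z',p[2]).as_matrix()@np.array([[c30,0,-s30],[0,1,0],[s30,0,c30]])
    return np.array([p[0],p[1],.14]),Rf
def edge(th,d=.135,x=0,n=.005):
    return np.array([x,.075-np.cos(th)*d+np.sin(th)*n,.001+np.sin(th)*d+np.cos(th)*n])
def proj(k,w):
    c=k["world_to_cam"]; c=np.asarray(c)@np.append(w,1)
    return np.array([k["fx"]*c[0]/c[2]+k["cx"],k["fy"]*c[1]/c[2]+k["cy"]])
E
cat > fit.py <<'E'
from cell import r
from h import *
import cv2
K={c:r.get_calibration(c) for c in("side","top")}
pts={"guard_mid":[.082,0,.1],"face_plate":[0,0,0],"hatch_hinge":[0,.075,.001],"fastener_top":[0,-.035,.04]}
obs=[];n=0
for c in K:
  for i in range(4):
    im=r.capture(c)
    for q in list(pts)+["hatch_edge"]:
        for d in r.spot_point(c,q)[:1]:
            if d["score"]>.5: obs.append((c,q,np.array(d["xy"])))
obs+= [("top","fastener_top",np.array([350.8,181.8]))]*2
def res(p):
    o,Rf=frame(p); return np.concatenate([proj(K[c],o+Rf@(edge(p[3]) if q=="hatch_edge" else np.array(pts[q])))-z for c,q,z in obs])
best=min((least_squares(res,[.55,-.03,y,1.9],loss="soft_l1",f_scale=1.5) for y in(-.5,0,.5)),key=lambda s:s.cost)
print(best.x,best.cost)
e=res(best.x).reshape(-1,2)
for (c,q,_),v in zip(obs,e): print(c,q,np.round(v,1))
np.save("p.npy",best.x)
out=[]
for c,(x0,y0) in {"side":(230,90),"top":(270,110)}.items():
    im=r.capture(c)[:,:,::-1].copy(); o,Rf=frame(best.x); f=5
    im=cv2.resize(im[y0:y0+115,x0:x0+120-40*0],None,fx=3.3,fy=3.3,interpolation=cv2.INTER_CUBIC)
    def P(v): return tuple(int(t) for t in (proj(K[c],o+Rf@np.array(v))-[x0,y0]+.5)*3.3)
    th=best.x[3]
    L=[([-.085,-.1,0],[.085,-.1,0]),([-.085,.1,0],[.085,.1,0]),([-.085,-.1,0],[-.085,.1,0]),([.082,-.1,.1],[.082,.1,.1]),([0,-.058,.04],[0,-.012,.04]),
      (edge(th,x=-.052),edge(th,x=.052)),(edge(th,0,.052),edge(th,x=.052)),(edge(th,0,-.052),edge(th,x=-.052))]
    for a,b in L: cv2.line(im,P(a),P(b),(255,0,255),1,cv2.LINE_AA)
    out.append(im)
cv2.imwrite("pics/v1.png",np.hstack(out))
E
python3 fit.py
```

```text
[ 0.64463364 -0.01988111 -0.28389855  2.02413962] 83.66524931385035
side guard_mid [-0.2  0.4]
side face_plate [-1.   0.4]
side hatch_hinge [ 0.6 -1.5]
side fastener_top [ 0.4 -2.5]
side hatch_edge [2.4 1.2]
side guard_mid [1.1 0.8]
side face_plate [ 0.7 -3.5]
side hatch_hinge [-1.1 -1.3]
side hatch_edge [0.6 2.1]
side face_plate [-0.3  0.3]
side hatch_hinge [-2.8 -2.1]
side fastener_top [-0.3 -1.4]
side hatch_edge [ 1.5 -0.4]
side guard_mid [ 1.1 -3.7]
side face_plate [-0.  -1.1]
side hatch_hinge [-0.6 -2.4]
side hatch_edge [1.2 3.5]
top guard_mid [ 1.8 -1.4]
top face_plate [-1.3 -1.5]
top hatch_hinge [-1.9  0.3]
top fastener_top [-3.6  3.3]
top hatch_edge [-2.4 -0.4]
top guard_mid [3.5 0.5]
top face_plate [-0.1 -0.8]
top hatch_hinge [ 0.9 -0.5]
top hatch_edge [ 1.  -0.1]
top guard_mid [ 3.4 -1.4]
top face_plate [ 0.5 -1.3]
top hatch_hinge [-1.1 -5.1]
top fastener_top [-1.6  2.1]
top guard_mid [ 2.1 -3.4]
top face_plate [-1.3 -1.2]
top hatch_hinge [-1.8 -2.1]
top fastener_top [-2.7  2.8]
top hatch_edge [0.5 1.5]
top fastener_top [-1.8  1.6]
top fastener_top [-1.8  1.6]
```

View pics/v1.png

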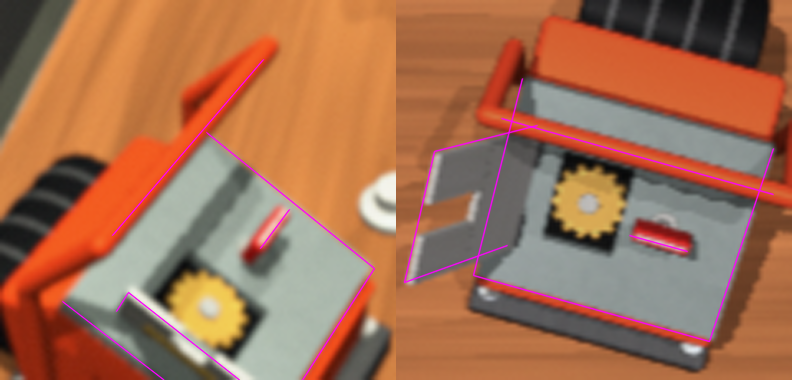

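The overlay agrees with the picture to about 2–3 px: face edges at top (475,275) to (712,340), bar and guard lying on their features. The hatch is at about 2.0 rad. I'll check IK for the pushing path and the turning range before moving.

```bash
cat >> h.py <<'E'
O,RF=frame(np.load("p.npy")) if __import__("os").path.exists("p.npy") else (0,0)
def W(x,y,z): return O+RF@np.array([x,y,z])
def ori(a,s=1):
    "tool z into the face; tool y = s*face x turned clockwise by a"
    ty=RF@np.array([s*np.cos(a),-s*np.sin(a),0]); tz=-RF[:,2]
    return np.column_stack([np.cross(ty,tz),ty,tz])
XH=-.033
push=[(XH,.06+.011,.10)]+[tuple(edge(t,.10,XH)+[0,.011,0]) for t in np.linspace(1.4,.15,7)]
E
python3 - <<'E'
from cell import r
from h import *
np.set_printoptions(precision=1,suppress=True)
for s in(1,-1):
    for n,p,a in [("pre",(XH,.18,.30),0),("in",(XH,.18,.10),0),*[("push",p,0) for p in push[::2]],*[("turn",(0,-.035,.018),a) for a in(0,.8,1.6,2.2)],("out",(0,-.035,.25),0)]:
        print(s,n,W(*p),r.solve_ik(W(*p),ori(a,s)))
print(r.sense()["time"])
E
```

```text
1 pre [0.5 0.2 0.4] [ 16.3   7.1  82.  -17.1  66.   36.1]
1 in [0.6 0.2 0.2] [ 10.5  22.6  87.9 -19.   43.9  37.5]
1 push [0.6 0.1 0.2] [ -1.3  15.2  98.2 -12.1  38.1  22.7]
1 push [0.6 0.1 0.2] [ -3.4  14.6  99.5 -10.7  36.9  19.7]
1 push [0.6 0.  0.2] [ -8.1  15.3 101.8  -7.4  33.4  13.3]
1 push [ 0.6 -0.   0.2] [-11.3  18.4 102.5  -5.1  29.2   8.7]
1 turn [ 0.6 -0.1  0.2] [-15.1  22.   97.8  -1.2  30.2   2.1]
1 turn [ 0.6 -0.1  0.2] [-15.1  22.   97.8  -1.2  30.2  47.9]
1 turn [ 0.6 -0.1  0.2] [-15.1  22.   97.8  -1.2  30.2  93.7]
1 turn [ 0.6 -0.1  0.2] [-15.1  22.   97.8  -1.2  30.2 128.1]
1 out [ 0.5 -0.   0.4] [-14.7  -2.5  95.9  -0.9  56.7   1.9]
-1 pre [0.5 0.2 0.4] [  16.3    7.1   82.   -17.1   66.  -143.9]
-1 in [0.6 0.2 0.2] [  10.5   22.6   87.9  -19.    43.9 -142.5]
-1 push [0.6 0.1 0.2] [  -1.3   15.2   98.2  -12.1   38.1 -157.3]
-1 push [0.6 0.1 0.2] [  -3.4   14.6   99.5  -10.7   36.9 -160.3]
-1 push [0.6 0.  0.2] None
-1 push [ 0.6 -0.   0.2] None
-1 turn [ 0.6 -0.1  0.2] None
-1 turn [ 0.6 -0.1  0.2] [ -15.1   22.    97.8   -1.2   30.2 -132.1]
-1 turn [ 0.6 -0.1  0.2] [-15.1  22.   97.8  -1.2  30.2 -86.3]
-1 turn [ 0.6 -0.1  0.2] [-15.1  22.   97.8  -1.2  30.2 -51.9]
-1 out [ 0.5 -0.   0.4] None
3.5
```

Run:
```python
from cell import r
from h import *
Q=ori(0); t=lambda:round(r.sense()["time"],1)
p0=r.sense()["ee_pos"]
r.move_linear(np.array(p0)+[0,0,.2],rate=.3)
r.move_gripper(0.0)
r.goto(W(XH,.18,.30),Q); print(t())
r.move_linear(W(XH,.18,.10),rate=.2)
print(r.move_linear(W(*push[0]),rate=.08,threshold=30),t(),r.sense()["wrist_force"])
for p in push[1:]:
    if r.move_linear(W(*p),rate=.08,threshold=30): print("stop",p); break
print(t(),RF.T@r.sense()["wrist_force"])
hit=r.move_linear(W(XH,-.014,-.006),rate=.03,threshold=18)
s=r.sense();print(hit,t(),RF.T@s["wrist_force"],RF.T@(s["ee_pos"]-O))
r.sleep(.3)
import cv2
out=[]
for c,(x0,y0) in {"side":(230,90),"top":(270,110)}.items():
    im=r.capture(c)[:,:,::-1]
    out.append(cv2.resize(im[y0:y0+115,x0:x0+120],None,fx=3.3,fy=3.3,interpolation=cv2.INTER_CUBIC))
cv2.imwrite("pics/v2.png",np.hstack(out))
```

```text
7.9
False 10.6 [-0.99234783  1.17361097  0.27685766]
13.3 [0.90729748 0.13099255 0.65427508]
True 13.9 [-1.42248972 -1.24101328 10.56028267] [-0.03269425 -0.01316549  0.00541407]
```

View pics/v2.png

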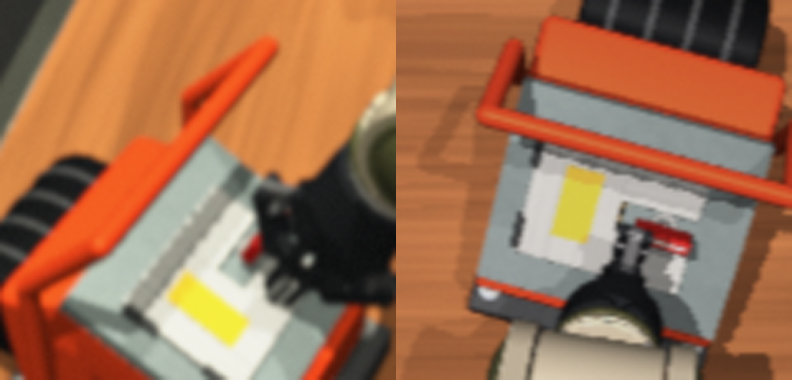

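The hatch lies flat and shut: contact came at face z = 5.4 mm, and 6 mm was expected. The red bar is free in the notch at top crop (665,238). Now I'll approach the fastener and probe its centre with loose fingers.

Run:
```python
from cell import r
from h import *
import cv2
t=lambda:round(r.sense()["time"],1)
fp=lambda:RF.T@(np.array(r.sense()["ee_pos"])-O)
r.move_linear(W(XH,-.014,.09),rate=.15)
r.move_gripper(.045,20)
r.move_linear(W(0,-.035,.09),rate=.15)
print("down",r.move_linear(W(0,-.035,.017),rate=.08,threshold=10),fp(),t())
r.move_gripper(.026); print(r.sense()["finger_gap"],RF.T@r.sense()["wrist_force"])
x=[]
for s in(1,-1):
    h=r.move_linear(W(s*.012,-.035,.017),rate=.02,threshold=5); x.append(fp()[0]); print(h,x[-1],RF.T@r.sense()["wrist_force"])
    r.move_linear(W(0,-.035,.017),rate=.05)
cx=sum(x)/2
r.move_linear(W(cx,-.035,.017),rate=.05)
np.save("cx.npy",cx)
s=r.sense();print(cx,t(),RF.T@s["wrist_force"],RF.T@s["moment"],s["finger_gap"])
out=[]
for c,(x0,y0) in {"side":(230,90),"top":(270,110)}.items():
    im=r.capture(c)[:,:,::-1]
    out.append(cv2.resize(im[y0:y0+115,x0:x0+120],None,fx=3.3,fy=3.3,interpolation=cv2.INTER_CUBIC))
cv2.imwrite("pics/v3.png",np.hstack(out))
```

```text
down False [ 0.0003303  -0.03495477  0.01740493] 17.0
0.02584377752067139 [-0.43632668 -0.30933721 -0.72459783]
True 0.007714068718330929 [ 0.71930093 -0.14895624 -0.22545829]
True -0.0061246502129528296 [ 2.36590713  0.3937993  -0.40053101]
0.0007947092526890496 19.0 [-0.21622092  0.41296977  1.40305194] [0.0176003  0.25474757 0.00662064] 0.026100769046373058
```

View pics/v3.png

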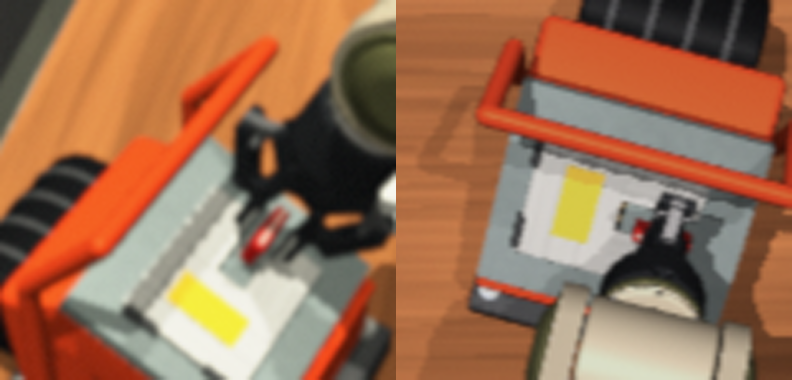

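Probe centre is 0.8 mm, and the free play matches the 12 mm bar. Now I'll turn with loose fingers, watching the axial moment.

Run:
```python
from cell import r
from h import *
cx=float(np.load("cx.npy")); P=W(cx,-.035,.017)
r.move_gripper(.016,20)
s=r.sense(); m0=(RF.T@s["moment"])[2]; print(s["time"],s["finger_gap"],m0)
a=0;L=[]
while a<2.2:
    a+=.25 if a<.9 else .04
    r.move_j(r.solve_ik(P,ori(a)))
    s=r.sense(); m=(RF.T@s["moment"])[2]-m0; f=RF.T@s["wrist_force"]
    print(round(a,2),round(m,3),f.round(1),round(s["time"],1))
    if abs(m)>.3 or s["time"]>42: break
np.save("a.npy",a)
```

```text
19.3667 0.01603355722816252 0.030371481969765683
0.25 -0.031 [-0.5 -0.2 -0.1] 19.7
0.5 -0.014 [-0.1 -0.1 -0.4] 20.1
0.75 -0.034 [ 1.   1.2 -0.7] 20.4
1.0 -0.005 [ 0.5  0.4 -0.3] 20.8
1.04 0.001 [ 0.2  0.5 -0. ] 21.0
1.08 0.027 [ 0.5 -0.5 -0.2] 21.3
1.12 0.071 [-0.4  0.2  0.4] 21.5
1.16 0.006 [ 0.4 -0.3  0.3] 21.8
1.2 0.021 [-0.8  0.4 -0.6] 22.0
1.24 -0.023 [0.2 0.3 0.1] 22.3
1.28 0.062 [-1.1  0.  -1. ] 22.5
1.32 -0.021 [ 0.4  0.5 -1.8] 22.8
1.36 0.007 [ 0.5  0.5 -1. ] 23.0
1.4 0.061 [-0.3  0.4 -1.2] 23.3
1.44 -0.043 [ 0.4 -0.3  0.2] 23.5
1.48 -0.012 [1. 0. 0.] 23.8
1.52 0.014 [ 1.2 -0.2  0.3] 24.0
1.56 0.016 [ 0.8 -1.6 -0.2] 24.3
1.6 0.0 [ 0.7 -0.2  1. ] 24.5
1.64 0.015 [-0.2 -0.3  1.5] 24.8
1.68 0.189 [-0.2  1.3  1.9] 25.0
1.72 0.315 [-0.4  0.8  2.2] 25.3
```

The torque climbs from a = 1.68, so the bar has probably dropped. I'll release, back off, measure the top height by touch, and look.

Run:
```python
from cell import r
from h import *
import cv2
cx=float(np.load("cx.npy"));a=float(np.load("a.npy"))
r.move_j(r.solve_ik(W(cx,-.035,.017),ori(a-.12)))
r.move_gripper(.035,20)
r.move_linear(W(cx,-.035,.075),rate=.1)
r.move_gripper(0.0)
h=r.move_linear(W(cx,-.035,.030),rate=.02,threshold=4)
s=r.sense();print(h,RF.T@(np.array(s["ee_pos"])-O),RF.T@s["wrist_force"])
r.move_linear(W(cx,-.035,.10),rate=.15)
r.move_linear(W(-.05,-.035,.25),rate=.25)
r.goto([.15,-.45,.40],np.diag([1.,-1,-1])); print(r.sense()["time"])
out=[]
for c,(x0,y0) in {"side":(230,90),"top":(270,110)}.items():
    im=r.capture(c)[:,:,::-1]
    out.append(cv2.resize(im[y0:y0+115,x0:x0+120],None,fx=3.3,fy=3.3,interpolation=cv2.INTER_CUBIC))
cv2.imwrite("pics/v4.png",np.hstack(out))
```

```text
True [ 0.00085397 -0.03496653  0.0333188 ] [-0.43826999 -1.45063179  5.73800278]
32.2333
```

View pics/v4.png

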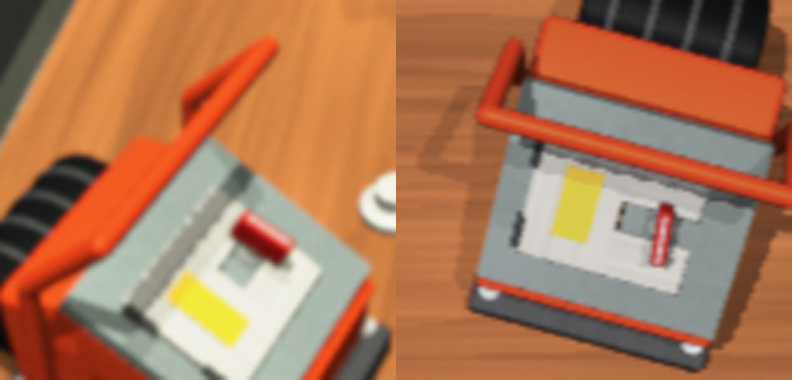

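The picture shows the hatch shut flat and the bar across the notch, a quarter turn on, at top crop (662,236). Its top measured 33.3 mm by touch; the hatch read 5.4 mm against a true 6, so it is about 34 mm, which means dropped in.

```bash
python3 -c "
from cell import r
print(r.sign_off())"
```

```text
the job is handed in; nothing more can be done
None
```

The hatch is shut and the fastener is turned about a quarter turn and dropped into its detent (top about 34 mm off the face by touch). The arm never went near the spanner, tin or cap, and I handed the job in at about 32 s; no verdict came back.

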